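# Cap the spice mill and snug its locking collar

### The job

Fit the loose filler cap into the open throat on top of the spice mill, fully home, and let go of it. Then take the slim ribbed collar between the mill's two smooth fixed rings and turn it clockwise (seen from above) until you feel it meet its seal, nip it up snug without over-tightening, and let go; do not touch the fixed rings above and below it. Leave the other things on the worktop where they are.

Things in the scene. Friction and masses are not known exactly. Their poses are not given: they have to be found in the camera images.
- mill: Small grey tabletop spice mill, fixed to the worktop, round about its upright z axis; origin at the centre of its underside. Foot 110 mm across, narrowing to 66 mm between heights 34 and 62 mm, with a small spout on its -x side at height 37-55 mm; above 72 mm come, stacked on the same axis, the lower fixed ring, the collar and the throat ring.
- lower_ring: Smooth aluminium fixed ring under the collar: 54 mm across, from 74 to 103.5 mm above the mill's origin; its own origin is at the centre of its underside. Not to be touched by the gripper.
- throat_ring: Smooth aluminium fixed ring above the collar: 54 mm outside, 40 mm bore, from 116.5 to 130 mm above the mill's origin; its own origin is at the centre of its underside. Takes the cap in its bore (bottom of the bore 13.5 mm down). Not to be touched by the gripper.
- collar_mid (a point): Point on the mill's axis at the collar's mid-height, 110 mm above the mill's origin (fixed to the mill; does not turn). The collar is a dark steel ring 62 mm across and 12 mm high (104 to 116 mm above the mill's origin), finely ribbed all round, standing 4 mm proud of the fixed rings above and below. It can be gripped at any yaw.
- collar_turn (a point): The same point, but turning with the collar. It turns clockwise from above, freely at 0.08 N m, for 0.3 to 1.0 rad until it meets the seal: where that is differs each time, cannot be seen and is felt as a jump to 0.4 N m. Turned on, it squeezes the seal and the torque climbs by 3 N m per rad (0.46 at 0.02, 0.58 at 0.06, 0.76 at 0.12 rad of squeeze). It stays where it is left.
- seal_squeeze (a joint): How far the collar has been turned on past its first touch with the seal, rad: 0 at the start, stays 0 until the collar meets the seal. Snug is 0.02 to 0.12, best about 0.06; beyond 0.12 is over-tightened. It does not go back when the collar is released. The reading is rough (about 0.01 rad): trust the torque.
- throat (a point): Centre of the throat's mouth: on the axis, at the top face of the throat ring, 130 mm above the mill's origin.
- cap: Loose aluminium filler cap, 0.1 kg, standing upright on its plug; origin at the centre of its underside, z up. Plug 36 mm across (its foot chamfered over 3 mm), 11 mm long; flange 46 mm across from 11 to 15 mm; round grip knob 22 mm across from 15 to 31 mm. Fully home, the flange lies on the throat ring with the plug in the 40 mm bore, and the knob ends 150 mm above the mill's origin.
- cap_seat (a point): Point on the cap's axis at the underside of the flange, 11 mm above the cap's origin; comes to throat when the cap is home.
- spice_jar: Bystander: spice jar with a dark lid, 41 mm across, 105 mm high, standing; origin under its centre.
- honey_pot: Bystander: beehive-shaped honey pot, 76 mm across, 82 mm high; origin under its centre.
- mug: Bystander: white mug with yellow dots, 87 x 121 mm with its handle, 97 mm high; origin under its centre.
- dish: Bystander: small round dish, 89 mm across, 34 mm high; origin under its centre.
- teaspoon: Bystander: steel teaspoon lying flat, 130 mm long, 27 mm wide, 11 mm high; origin under its centre.
Not all that is in view belongs to the job. There is more than one size of the cap; the one meant has the size given above.

How it is judged:
By the outcome, as a careful person would: the job done as asked, in the order asked, and still so for the second after the job is handed in, with the robot touching nothing.
It also fails if it takes over 72 s, if anything falls off the work surface, if the arm or the gripper's body presses on something with over 40 N, if the wrist force passes 120 N, or if a joint passes its speed limit or range.

### The arm

A 6-joint arm with a two-finger parallel gripper is mounted at the origin on a cart in front of the work surface, level with it; the furniture and walls round the work are solid. World frame = base frame: x ahead of the robot, y to its left, z up, the work surface at z = 0. Lengths are in m, angles in rad, forces in N, time in s.
With the tool pointing down it reaches from about 0.275 to 0.775 m from the base axis. Payload 14.6 kg.
Tool frame: the origin (TCP) lies at the very end of the fingers, on their centre line; the grasp point (between the pads) lies 19 mm behind it; z points along the fingers, y is the line along which they close (so a half turn about z gives the same grasp; the last joint's range is limited). The gripper opens to 85 mm and grips with 20 to 120 N. Pads are 22 mm wide; open, the fingers measure 114 mm over their backs; the gripper's body (76 mm by 85 mm) begins 54 mm behind the grasp point. The pads swing forward as they close: fully open they stand 13 mm farther back than shut.
Start: joints at [0.968, 0.263, -0.048, 1.259, 0, 1.415], TCP at [0.227, 0.473, 0.231] pointing down, gripper open.
Joint ranges: [-2.65, 2.65], [-0.89, 1.7], [-1.18, 1.37], [-2.13, 2.11], [-1.35, 1.29], [-3.14, 3.14]. Speed limits (rad/s): [1.89, 1.89, 2.57, 2.79, 3.14, 3.14].

### API

Orientations are given as a unit quaternion [x, y, z, w].
In Python, from workcell import sensors, cams, ticket, regions_of, place_of gives the robot as it stands.
- The arm moves only by the tool servo_tool, never from a script. Its argument "rows" is a list of rows, each a list of 4 numbers: the shift along the tool's x, y, z in m, then the turn about the tool's z in rad. In form: [[x, y, z, spin], ...]. A call has 1 to 10 rows; each row shifts and turns the commanded pose from where the row before left it, along the tool's axes as they then stand; what a row does not reach is not made up. A row lasts 1/8 s, in which the tool goes at most 62.5 mm and 10.7 degrees, less where a joint would pass 70% of its speed; a pose out of reach is approached as far as the arm can. A call with a gripper value outside its range is refused whole. "grip" is the finger opening in m, from 0 to 0.0854, set as the call begins (left out, the last holds). The fingers move at their own pace and stop on an object; "grip_force" is the grip in N (left out, the last holds). Time passes only in rows, so rows that do not move let the fingers close. It gives the time, the measured TCP pose, the force, the opening and the grip force at its end, in the units of the state.
- sensors.state(): the state, without advancing time (a new reading comes with each control period).
- cams.read_camera(name): name is "side" or "top"; returns a dict with "img" (420x560x3 uint8, red, green, blue), "vfov" (degrees; the focal length in pixels is half the picture's height over the tangent of half this angle, whatever the lens; pixels are square), "cx", "cy" (the principal point, pixels), "T" (4x4, takes a point from camera to world coordinates). Camera axes: x right, y down, z forward; pixel columns grow to the right and rows downward; lengths in m; the calibration is good to about 2 mm. A picture is of the moment at which its call begins. There is no depth.
- ticket.close_job(): hands the job in; it is judged then, once.
Trained networks look in a picture, given as the dict that the camera call returned (one of the last four; its "shot" number tells which), for a name from the list of things; names that differ only in an ending like _2 or _b are one class to them, and where a whole thing is asked for, a point or a joint stands for the part that bears it (a point fixed in the world has none). Each returns a list of dicts, best first, with "conf" (0 to 1); they miss things now and then, are a little off and sometimes report something else, mostly with a low value. They report only what shows in the picture. A call takes as long as a camera call. They do not tell look-alikes from the thing itself.
- regions_of(picture, label): "mask" (420x560 bool, what is visible of it) and "uv" ([column, row] in pixels, amid what is visible of it).
- place_of(picture, label): "uv" ([column, row] in pixels: a listed point, or the origin of a listed thing).
The state is a dict: "time": time; "joints": joint angles; "joint_vel": joint speeds; "effort": joint torques, N m; "eef_pos": TCP position; "ee_rot": TCP orientation; "force": force on the tool from outside, world axes, zero at the start; "torque": the same for the moment, N m; "width": finger opening in m; "gripper_force": force on a finger pad.
Only numpy, scipy, OpenCV 4.12 (cv2) and the standard library are available. Lean on these libraries where they do the work, as an engineer would, in place of code of your own. Each camera call takes 0.05 s, during which the arm holds its last target. There are 200 camera calls.

## Working session

There is one attempt and no reset: what is moved stays moved. The work goes in short steps, Python scripts to look and compute and a tool call to move; the robot and the scene stay as the last step left them, time stands still between calls to the robot, and variables do not carry over. Pictures are saved under pics/ and viewed, at most 12 in all, crops included, and the job is handed in when it is done.

Besides the shell and the picture viewer there is one more tool, called after "Call:" by a JSON object that holds its "op" and its "data", one argument or row to a line. servo_tool: Moves the arm, as the interface text tells. Its arguments: {"type":"object","properties":{"rows":{"type":"array","items":{"type":"array","items":{"type":"number"}}},"grip":{"type":"number"},"grip_force":{"type":"number"}},"required":["rows"]}

```bash
ls; mkdir -p pics; cat > h.py <<'E'
import numpy as np, cv2
from workcell import sensors, cams, ticket, regions_of, place_of
def ray(p,uv):
    f=p["img"].shape[0]/2/np.tan(np.radians(p["vfov"])/2)
    T=np.array(p["T"]); d=T[:3,:3]@np.array([(uv[0]-p["cx"])/f,(uv[1]-p["cy"])/f,1]); return T[:3,3],d
def at_z(p,uv,z):
    o,d=ray(p,uv); return o+d*(z-o[2])/d[2]
def tri(rs):
    A=np.zeros((3,3));b=np.zeros(3)
    for o,d in rs:
        d=d/np.linalg.norm(d);P=np.eye(3)-np.outer(d,d);A+=P;b+=P@o
    x=np.linalg.solve(A,b)
    return x,[np.linalg.norm(np.cross(x-o,d/np.linalg.norm(d))) for o,d in rs]
def proj(p,X):
    T=np.array(p["T"]);f=p["img"].shape[0]/2/np.tan(np.radians(p["vfov"])/2)
    c=T[:3,:3].T@(np.array(X)-T[:3,3]);return np.array([p["cx"]+f*c[0]/c[2],p["cy"]+f*c[1]/c[2]])
E
python3 - <<'E'
from h import *
np.set_printoptions(precision=4,suppress=True)
ps={n:cams.read_camera(n) for n in("side","top")}
for n,p in ps.items():
    cv2.imwrite(f"pics/{n}0.png",p["img"][:,:,::-1]); print(n,p["vfov"],p["cx"],p["cy"],np.array(p["T"])[:3])
    for l in ("mill","throat","collar_mid","cap","cap_seat","spice_jar","honey_pot","mug","dish","teaspoon"):
        for r in place_of(p,l)[:3]:
            z={"throat":.13,"collar_mid":.11,"cap_seat":.011}.get(l,0)
            print(n,l,round(r["conf"],2),np.array(r["uv"]).round(1),at_z(p,r["uv"],z))
print(sensors.state())
E
```

```text
pics
side 43.7266123390852 282.10318502765097 217.74693685250205 [[-0.9992 -0.0108 -0.0395  0.5448]
 [ 0.031   0.4291 -0.9027  1.4472]
 [ 0.0267 -0.9032 -0.4285  0.8025]]
side mill 0.81 [289.7 223.8] [ 0.4458 -0.1949  0.    ]
side throat 0.88 [290.6 189.1] [ 0.4469 -0.1972  0.13  ]
side collar_mid 0.69 [284.3 195.2] [ 0.468  -0.1907  0.11  ]
side cap 0.58 [276.7 283.7] [0.4997 0.1915 0.    ]
side cap 0.49 [301.9 269.3] [0.4231 0.1119 0.    ]
side cap_seat 0.58 [274.7 275.8] [0.5051 0.1671 0.011 ]
side cap_seat 0.56 [315.8 283.8] [0.3909 0.208  0.011 ]
side cap_seat 0.56 [290.3 222.6] [ 0.4447 -0.1819  0.011 ]
side spice_jar 0.85 [242.8 241.6] [ 0.6045 -0.0595  0.    ]
side mug 0.6 [263.5 202.2] [ 0.5376 -0.3799  0.    ]
side dish 0.52 [300.  204.1] [ 0.3991 -0.3661  0.    ]
side dish 0.38 [288.4 190.9] [ 0.4378 -0.4957  0.    ]
side teaspoon 0.5 [299.9 250.8] [ 0.4221 -0.0011  0.    ]
top 55.910427492324956 285.98197293770505 214.78544524323726 [[-0.0118 -0.9829  0.184   0.3412]
 [-0.9998  0.0143  0.0126 -0.0127]
 [-0.0151 -0.1838 -0.9828  1.0389]]
top mill 0.75 [366.  246.1] [ 0.449
[... 793 characters left out ...]
top dish 0.95 [428.7 263. ] [ 0.4029 -0.3686  0.    ]
top dish 0.71 [289.8 262.2] [ 0.4096 -0.0078  0.    ]
top teaspoon 0.49 [291.5 262.5] [ 0.4088 -0.0122  0.    ]
top teaspoon 0.49 [243.  257.5] [0.4234 0.1148 0.    ]
{'time': 1.1, 'joints': array([ 0.9677,  0.2631, -0.0483,  1.2594, -0.    ,  1.4155]), 'joint_vel': array([ 0.0013,  0.001 , -0.0011,  0.0001,  0.001 , -0.0008]), 'effort': array([  0.0051, -63.7429,  38.4776,   0.0009,  -0.0001,  -0.    ]), 'eef_pos': array([0.2273, 0.4732, 0.2313]), 'ee_rot': array([ 0.222,  0.975, -0.   ,  0.   ]), 'force': array([-0.6852,  0.3003, -1.0085]), 'torque': array([-0.0029, -0.0433,  0.0184]), 'gripper_force': 0.0, 'width': 0.08580523506882977}
```

```bash
python3 - <<'E'
import cv2,numpy as np
s=cv2.imread("pics/side0.png");t=cv2.imread("pics/top0.png")
a=cv2.resize(s[235:315,240:350],None,fx=7,fy=7,interpolation=cv2.INTER_CUBIC)
b=cv2.resize(t[190:300,180:290],None,fx=5,fy=5,interpolation=cv2.INTER_CUBIC)
cv2.imwrite("pics/s1.png",a);cv2.imwrite("pics/t1.png",b)
E
```

```text
(no output)
```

View pics/side0.png

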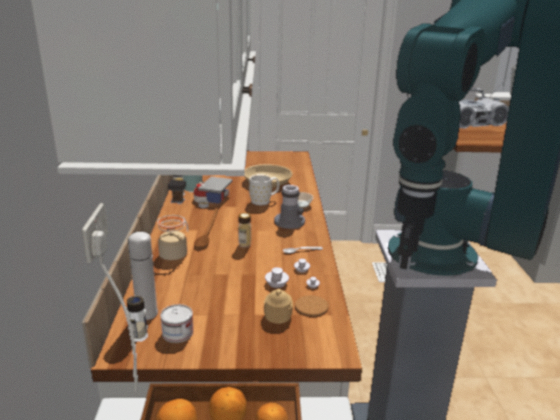

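View pics/top0.png

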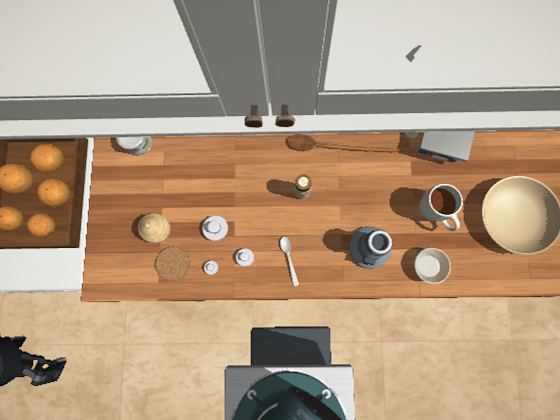

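View pics/s1.png

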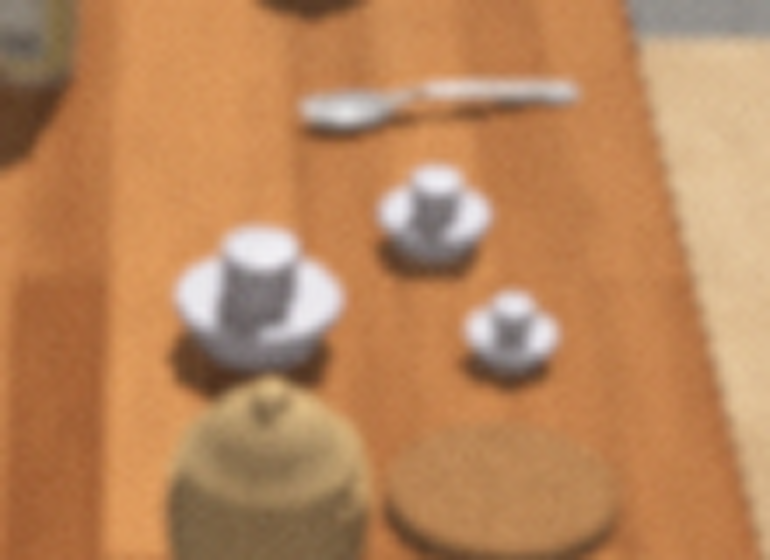

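View pics/t1.png

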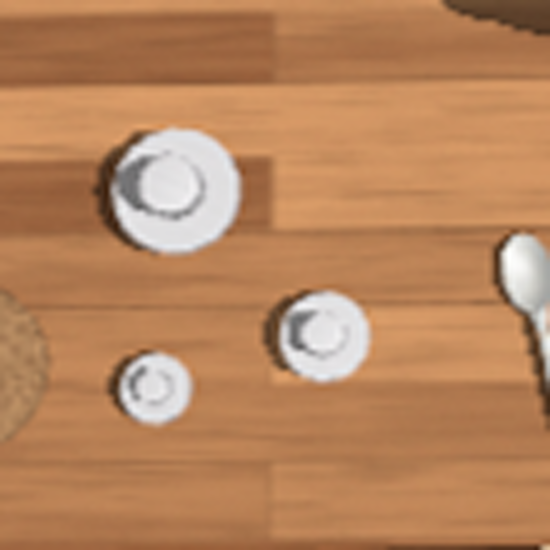

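```bash
python3 - <<'E'
from h import *
np.set_printoptions(precision=4,suppress=True)
p=cams.read_camera("top");s=cams.read_camera("side")
for l,z in (("cap",.013),("throat_ring",.13),("collar_turn",.116),("lower_ring",.1),("mill",.0)):
  for q,n in((p,"top"),(s,"side")):
    for r in regions_of(q,l)[:4]:
        m=r["mask"].astype(np.uint8); c=max(cv2.findContours(m,0,1)[0],key=len)
        if len(c)<6: continue
        e=cv2.fitEllipse(cv2.convexHull(c)) if len(cv2.convexHull(c))>5 else None
        if e: print(n,l,round(r["conf"],2),m.sum(),np.array(e[0]),np.array(e[1]),at_z(q,e[0],z))
img=p["img"]
cv2.imwrite("pics/mill1.png",cv2.resize(img[205:285,325:415],None,fx=7,fy=7,interpolation=cv2.INTER_CUBIC)[:,:,::-1])
E
```

```text
top cap 0.87 525 [214.8616 227.9486] [25.3651 25.9157] [0.5008 0.1879 0.013 ]
top cap 0.7 150 [210.4503 266.9761] [13.2796 13.7248] [0.3991 0.1971 0.013 ]
top cap 0.5 211 [243.9628 256.6237] [16.1458 16.2845] [0.4246 0.1107 0.013 ]
side cap 0.72 147 [302.0481 265.3764] [12.7288 14.4942] [0.4232 0.1111 0.013 ]
side cap 0.57 346 [276.9368 277.1423] [19.9343 22.2336] [0.499  0.1775 0.013 ]
top throat_ring 0.48 180 [378.5462 241.7492] [22.1626 23.0549] [ 0.4452 -0.2131  0.13  ]
side throat_ring 0.53 125 [290.8294 188.9449] [ 9.6789 16.0335] [ 0.4461 -0.1986  0.13  ]
side throat_ring 0.17 772 [277.8289 306.2397] [29.0807 33.8064] [0.5065 0.4867 0.13  ]
top collar_turn 0.68 58 [372.3247 244.6999] [14.542  20.2463] [ 0.4401 -0.2014  0.116 ]
side collar_turn 0.66 66 [290.5859 193.7316] [ 6.9422 17.1454] [ 0.4468 -0.1899  0.116 ]
side lower_ring 0.54 98 [290.3152 200.2479] [ 9.5104 14.8812] [ 0.4481 -0.1713  0.1   ]
side lower_ring 0.32 426 [244.4363 229.3121] [16.0357 39.3534] [0.595  0.0503 0.1   ]
top mill 0.59 1433 [369.125  246.4739] [42.2106 42.9385] [ 0.448  -0.2165  0.    ]
top mill 0.52 240 [244.3742 256.6155] [17.0887 17.3621] [0.4257 0.1112 0.    ]
side mill 0.98 886 [289.4828 207.3721] [36.9356 43.9301] [ 0.4405 -0.3347  0.    ]
```

View pics/mill1.png

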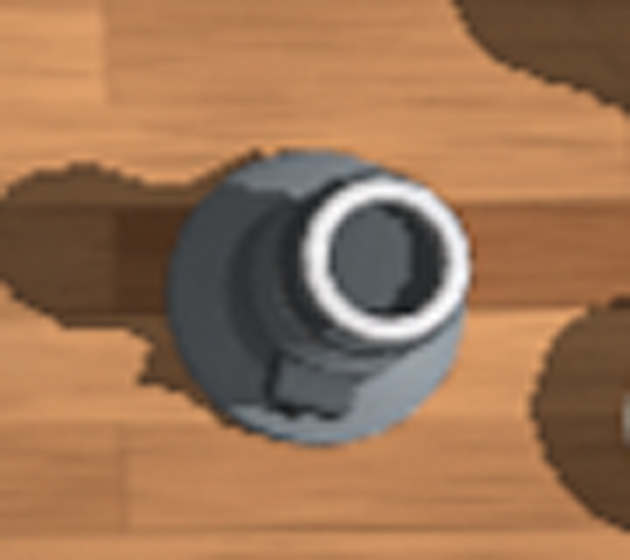

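Call:
{"op": "servo_tool", "data": {
  "rows": [
    [-0.0335,-0.0242,0,0],
    [-0.0335,-0.0242,0,0],
    [-0.0335,-0.0242,0,0],
    [-0.0335,-0.0242,0,0],
    [-0.0335,-0.0242,0,0],
    [-0.0335,-0.0242,0,0],
    [-0.0335,-0.0242,0,0],
    [-0.0335,-0.0242,0,0],
    [-0.0335,-0.0242,0,0],
    [-0.0335,-0.0242,0,0]
  ],
  "grip": 0.045,
  "grip_force": 30
}}

```text
time: 2.95
eef_pos: [0.425, 0.1087, 0.2314]
ee_rot: [0.222, 0.975, 0.0, 0.0]
force: [0.9, 1.7, 0.9]
width: 0.0451
gripper_force: 0.0
```

Call:
{"op": "servo_tool", "data": {
  "rows": [
    [0,0,0.03,0],
    [0,0,0.03,0],
    [0,0,0.03,0],
    [0,0,0.03,0],
    [0,0,0,0],
    [0,0,0,0]
  ]
}}

```text
time: 3.7
eef_pos: [0.425, 0.1101, 0.1123]
ee_rot: [0.222, 0.975, 0.0, 0.0]
force: [0.1, -0.2, 0.3]
width: 0.0454
gripper_force: 0.0
```

Call:
{"op": "servo_tool", "data": {
  "rows": [
    [0,0,0.03,0],
    [0,0,0.03,0],
    [0,0,0.02,0],
    [0,0,0.0125,0],
    [0,0,0,0],
    [0,0,0,0]
  ]
}}

```text
time: 4.45
eef_pos: [0.4251, 0.1101, 0.0196]
ee_rot: [0.222, 0.975, 0.0, 0.001]
force: [0.2, -0.1, -0.5]
width: 0.0451
gripper_force: 0.0
```

```bash
python3 - <<'E'
from h import *
a=[]
for n,o in(("top",(215,225)),("side",(270,225))):
    p=cams.read_camera(n);a.append(cv2.resize(p["img"][o[1]:o[1]+60,o[0]:o[0]+60],None,fx=6.5,fy=6.5,interpolation=cv2.INTER_CUBIC)[:,:,::-1])
cv2.imwrite("pics/g1.png",np.hstack(a)); s=sensors.state();print(s["eef_pos"],s["force"])
E
```

```text
[0.42506037 0.11010164 0.01950932] [ 0.09385031  0.39104962 -0.2866509 ]
```

View pics/g1.png

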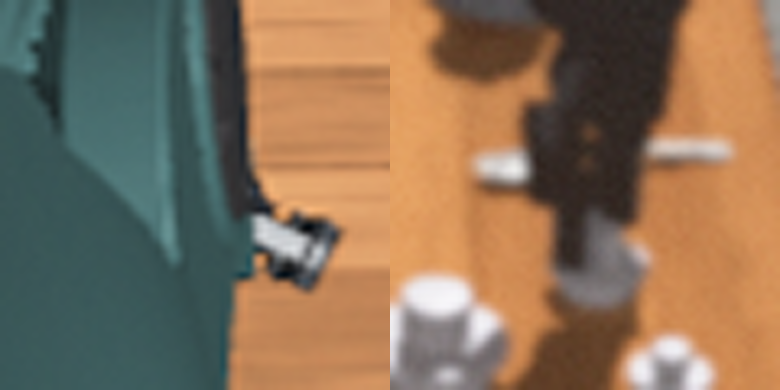

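Call:
{"op": "servo_tool", "data": {
  "rows": [
    [0,0,0.0025,0],
    [0,0,0,0],
    [0,0,0,0],
    [0,0,0,0],
    [0,0,0,0],
    [0,0,0,0]
  ],
  "grip": 0.0,
  "grip_force": 40
}}

```text
time: 5.3
eef_pos: [0.4247, 0.1101, 0.0165]
ee_rot: [0.222, 0.975, 0.0, 0.0]
force: [-0.2, -0.1, 6.2]
width: 0.02
gripper_force: 39.0
```

Call:
{"op": "servo_tool", "data": {
  "rows": [
    [0,0,-0.03,0],
    [0,0,-0.05,0],
    [0,0,-0.05,0],
    [0,0,-0.05,0],
    [0,0,0,0],
    [0,0,0,0]
  ]
}}

```text
time: 6.05
eef_pos: [0.4241, 0.11, 0.1956]
ee_rot: [0.222, 0.975, -0.0, -0.0]
force: [0.3, 0.3, -2.0]
width: 0.0198
gripper_force: 39.4
```

```bash
python3 - <<'E'
from h import *
s=sensors.state();print(s["eef_pos"],s["force"],s["width"],s["torque"])
p=cams.read_camera("side");u=proj(p,s["eef_pos"]);print(u)
for l in("cap","cap_seat"):print([(r["conf"],r["uv"]) for r in place_of(p,l)][:4])
o=(u-50).astype(int);cv2.imwrite("pics/g2.png",cv2.resize(p["img"][o[1]:o[1]+90,o[0]:o[0]+110],None,fx=6,fy=6,interpolation=cv2.INTER_CUBIC)[:,:,::-1]);print(o)
E
```

```text
[0.42412207 0.11001045 0.19556089] [ 0.30429482  0.31287587 -2.02683946] 0.019782363791505223 [ 0.05051166 -0.0214107   0.02763489]
[304.47439923 209.0808612 ]
[(0.62, [277.4, 281.4]), (0.58, [310.4, 282.1]), (0.42, [304.3, 216.1])]
[(0.69, [273.7, 277.8]), (0.63, [301.8, 211.2]), (0.59, [312.6, 282.9])]
[254 159]
```

View pics/g2.png

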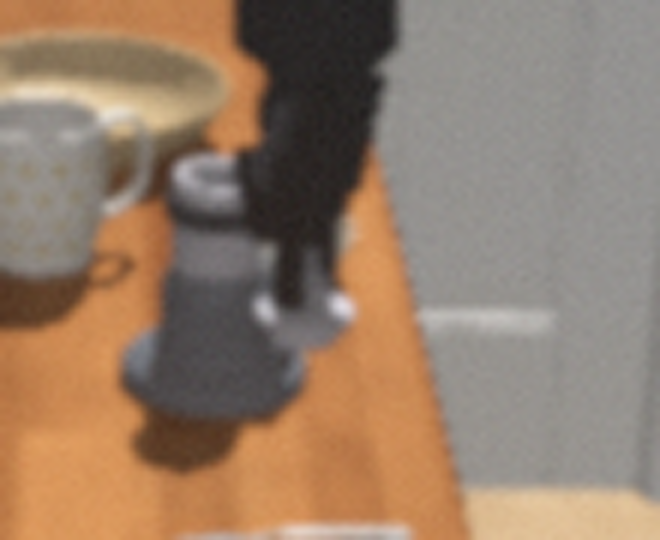

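Call:
{"op": "servo_tool", "data": {
  "rows": [
    [-0.02,-0.0355,0,0],
    [-0.02,-0.0355,0,0],
    [-0.02,-0.0355,0,0],
    [-0.02,-0.0355,0,0],
    [-0.02,-0.0355,0,0],
    [-0.02,-0.0355,0,0],
    [-0.02,-0.0355,0,0],
    [-0.02,-0.0355,0,0],
    [0,0,0.02,0],
    [0,0,0,0]
  ]
}}

```text
time: 7.45
eef_pos: [0.4447, -0.2148, 0.1745]
ee_rot: [0.222, 0.975, 0.001, -0.002]
force: [-0.9, 0.9, -0.6]
width: 0.0204
gripper_force: 39.6
```

```bash
python3 - <<'E'
from h import *
s=sensors.state();print(s["eef_pos"],s["force"],s["width"],s["joints"])
b=[]
for n in("top","side"):
    p=cams.read_camera(n);u=proj(p,s["eef_pos"]);v=proj(p,[.4455,-.2155,.13]);print(n,u,v)
    for l in("cap_seat","throat"):print(l,[(r["conf"],r["uv"]) for r in place_of(p,l)][:4])
    o=(v-30).astype(int);print(o);b.append(cv2.resize(p["img"][o[1]:o[1]+60,o[0]:o[0]+60],None,fx=6.5,fy=6.5,interpolation=cv2.INTER_CUBIC)[:,:,::-1])
cv2.imwrite("pics/g3.png",np.hstack(b))
E
```

```text
[ 0.44470688 -0.2148431   0.17451198] [-0.91134314  0.93960398 -0.60407168] 0.02038667794582126 [-6.15226124e-01  2.38461506e-01 -2.40363857e-01  1.09591593e+00
  3.30902082e-05 -1.66727757e-01]
top [383.7268131  239.59900302] [379.5855813  241.61781567]
cap_seat [(0.8, [214.1, 227.4]), (0.45, [208.9, 267.0]), (0.43, [380.7, 239.4])]
throat []
[349 211]
side [291.46318972 174.95483998] [290.77643434 187.07351076]
cap_seat [(0.78, [275.4, 276.2]), (0.52, [290.3, 175.8]), (0.41, [315.7, 284.3]), (0.28, [285.4, 193.7])]
throat [(0.56, [288.7, 187.7])]
[260 157]
```

View pics/g3.png

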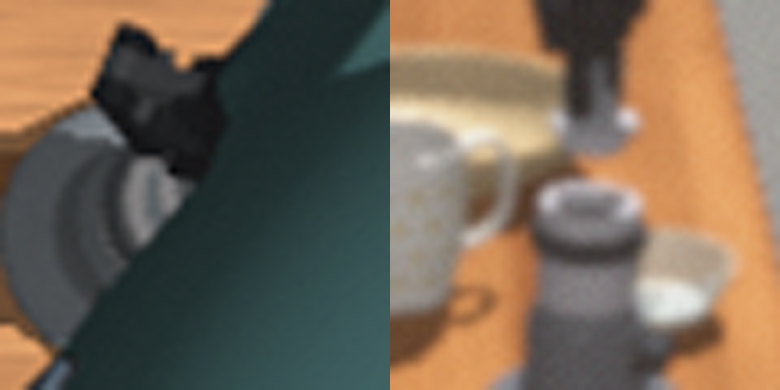

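Call:
{"op": "servo_tool", "data": {
  "rows": [
    [-0.0017,0,0,0],
    [0,0,0.013,0],
    [0,0,0.013,0],
    [0,0,0.002,0],
    [0,0,0.002,0],
    [0,0,0.002,0],
    [0,0,0,0],
    [0,0,0,0]
  ]
}}

```text
time: 8.75
eef_pos: [0.4474, -0.216, 0.1444]
ee_rot: [0.222, 0.975, -0.0, 0.0]
force: [0.5, 0.3, -0.7]
width: 0.0197
gripper_force: 39.6
```

Call:
{"op": "servo_tool", "data": {
  "rows": [
    [0,0,0.002,0],
    [0,0,0.002,0],
    [0,0,0,0],
    [0,0,0,0]
  ]
}}

```text
time: 9.25
eef_pos: [0.4473, -0.216, 0.1403]
ee_rot: [0.222, 0.975, 0.0, -0.0]
force: [-0.4, 0.3, -0.9]
width: 0.0203
gripper_force: 39.6
```

Call:
{"op": "servo_tool", "data": {
  "rows": [
    [0,0,0.002,0],
    [0,0,0.002,0],
    [0,0,0,0],
    [0,0,0,0]
  ]
}}

```text
time: 9.75
eef_pos: [0.4473, -0.216, 0.1363]
ee_rot: [0.222, 0.975, -0.0, 0.0]
force: [-0.5, 0.6, -1.1]
width: 0.0204
gripper_force: 39.6
```

Call:
{"op": "servo_tool", "data": {
  "rows": [
    [0,0,0.001,0],
    [0,0,0.001,0],
    [0,0,0,0],
    [0,0,0,0]
  ]
}}

```text
time: 10.25
eef_pos: [0.4474, -0.2161, 0.1354]
ee_rot: [0.222, 0.975, -0.0, 0.001]
force: [-5.3, 1.9, 17.5]
width: 0.02
gripper_force: 41.5
```

Call:
{"op": "servo_tool", "data": {
  "rows": [
    [0,0,-0.0005,0],
    [0,0,0,0],
    [0,0,0,0],
    [0,0,0,0]
  ],
  "grip": 0.045
}}

```text
time: 10.75
eef_pos: [0.4473, -0.216, 0.1347]
ee_rot: [0.222, 0.975, 0.0, -0.0]
force: [-0.3, -0.0, -0.4]
width: 0.0453
gripper_force: 0.0
```

Call:
{"op": "servo_tool", "data": {
  "rows": [
    [0,0,-0.01,0],
    [0,0,-0.02,0],
    [0,0,-0.03,0],
    [0,0,-0.03,0],
    [0,0,0,0],
    [0,0,0,0]
  ],
  "grip": 0.0854
}}

```text
time: 11.5
eef_pos: [0.4472, -0.2159, 0.2245]
ee_rot: [0.222, 0.975, 0.0, -0.0]
force: [0.7, 0.3, 0.7]
width: 0.0854
gripper_force: 0.0
```

```bash
python3 - <<'E'
from h import *
s=sensors.state();print(s["eef_pos"],s["force"],s["width"],s["joints"])
p=cams.read_camera("side")
for z in(.13,.15,.116,.11):print(z,proj(p,[.4465,-.216,z]))
o=(proj(p,[.4465,-.216,.13])-35).astype(int);print(o);cv2.imwrite("pics/g4.png",cv2.resize(p["img"][o[1]:o[1]+70,o[0]:o[0]+70],None,fx=8,fy=8,interpolation=cv2.INTER_CUBIC)[:,:,::-1])
E
```

```text
[ 0.44719128 -0.2158881   0.22453664] [0.70642691 0.26719063 0.74699847] 0.08542968054384172 [-6.14028237e-01  2.16818294e-01 -1.30455397e-01  1.22373031e+00
  1.09904568e-05 -1.66197890e-01]
0.13 [290.47833127 187.01477706]
0.15 [290.67516828 181.57044219]
0.116 [290.34166085 190.79495789]
0.11 [290.28336636 192.40733115]
[255 152]
```

View pics/g4.png

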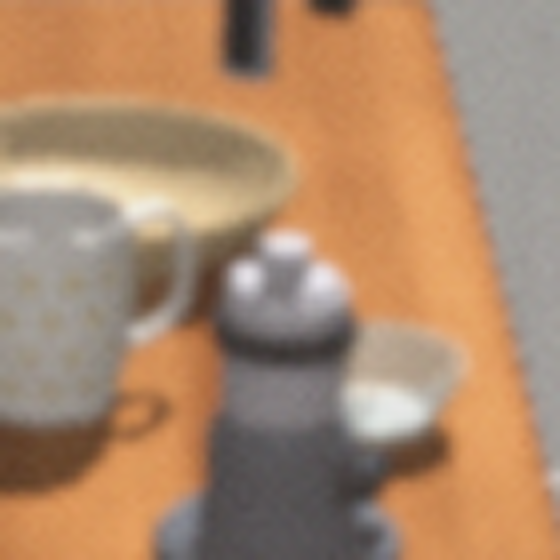

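Call:
{"op": "servo_tool", "data": {
  "rows": [
    [-0.0,0,0.03,0],
    [0,0,0.03,0],
    [0,0,0.025,0],
    [0,0,0.02,0],
    [0,0,0.015,0],
    [0,0,0.01,0],
    [0,0,0.0075,0],
    [0,0,0,0],
    [0,0,0,0]
  ]
}}

```text
time: 12.68
eef_pos: [0.4475, -0.2161, 0.0876]
ee_rot: [0.222, 0.975, -0.0, 0.0]
force: [0.0, -0.1, -0.2]
width: 0.0854
gripper_force: 0.0
```

```bash
python3 - <<'E'
from h import *
s=sensors.state();print(s["eef_pos"],s["force"],s["torque"],s["width"])
p=cams.read_camera("side")
o=(proj(p,[.4465,-.216,.13])-35).astype(int);print(o);cv2.imwrite("pics/g5.png",cv2.resize(p["img"][o[1]:o[1]+70,o[0]:o[0]+70],None,fx=8,fy=8,interpolation=cv2.INTER_CUBIC)[:,:,::-1])
E
```

```text
[ 0.44749719 -0.21608284  0.087642  ] [ 0.03357105 -0.05960962 -0.17695355] [-0.00233024 -0.04968307  0.02739635] 0.08535418882332813
[255 152]
```

View pics/g5.png

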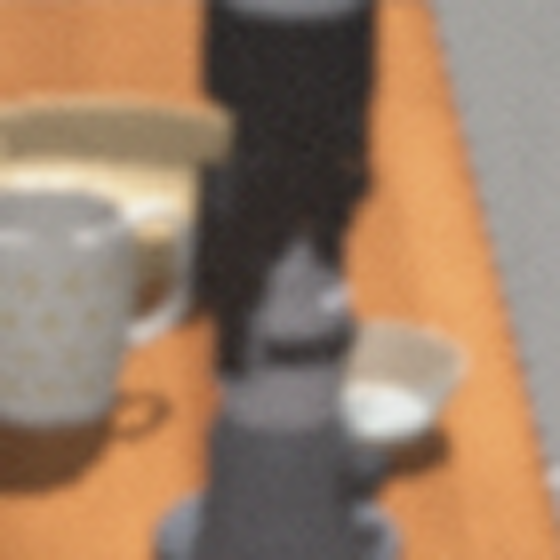

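Call:
{"op": "servo_tool", "data": {
  "rows": [
    [0,0,0.002,0],
    [0,0,0,0],
    [0,0,0,0],
    [0,0,0,0],
    [0,0,0,0]
  ],
  "grip": 0.05,
  "grip_force": 40
}}

```text
time: 13.35
eef_pos: [0.4472, -0.2164, 0.0856]
ee_rot: [0.222, 0.975, -0.001, 0.0]
force: [-3.2, -3.0, 6.4]
width: 0.0609
gripper_force: 42.2
```

```bash
cat > st.py <<'E'
from h import *
np.set_printoptions(precision=4,suppress=True)
s=sensors.state();R=np.array([[-.901,.433,0],[.433,.901,0],[0,0,-1]])
print(s["time"],s["eef_pos"],"F",s["force"],"Ftool0",R@s["force"],"M",s["torque"],s["width"],s["gripper_force"],"j",s["joints"][[0,5]],"e6",s["effort"][5])
E
python3 st.py
```

```text
13.35 [ 0.4472 -0.2164  0.0856] F [-3.2191 -3.0433  6.3883] Ftool0 [ 1.5827 -4.1359 -6.3883] M [-0.5667  0.736   0.0475] 0.06085461018003557 42.191564440727234 j [-0.6143 -0.1663] e6 0.06368393311277032
```

Call:
{"op": "servo_tool", "data": {
  "rows": [
    [0,0,0,0.05],
    [0,0,0,0.05],
    [0,0,0,0]
  ]
}}

```text
time: 13.72
eef_pos: [0.4471, -0.2166, 0.0856]
ee_rot: [0.271, 0.963, -0.001, 0.0]
force: [-4.2, -4.7, 5.2]
width: 0.0608
gripper_force: 42.2
```

```bash
python3 st.py
```

```text
13.725 [ 0.4471 -0.2166  0.0856] F [-4.1867 -4.7168  5.2044] Ftool0 [ 1.7298 -6.0627 -5.2044] M [-0.8232  0.8302 -0.0766] 0.06083553823788393 42.195709347724915 j [-0.6144 -0.0654] e6 0.35513567738234997
```

Call:
{"op": "servo_tool", "data": {
  "rows": [
    [0,-0.0006,0,0.05],
    [0,0,0,0.05],
    [0,0,0,0]
  ]
}}

```text
time: 14.1
eef_pos: [0.447, -0.2168, 0.0856]
ee_rot: [0.319, 0.948, -0.0, 0.0]
force: [-3.6, -1.3, 6.1]
width: 0.0606
gripper_force: 42.2
```

```bash
python3 st.py
```

```text
14.1 [ 0.447  -0.2168  0.0856] F [-3.5507 -1.3047  6.0848] Ftool0 [ 2.6342 -2.7129 -6.0848] M [-0.4102  0.6044 -0.136 ] 0.060648714616626756 42.207589745521545 j [-0.6154  0.0333] e6 0.348653057590127
```

Call:
{"op": "servo_tool", "data": {
  "rows": [
    [0,-0.0003,0,0.04],
    [0,0,0,0.04],
    [0,0,0,0]
  ]
}}

```text
time: 14.48
eef_pos: [0.4469, -0.2169, 0.0856]
ee_rot: [0.356, 0.934, -0.0, 0.0]
force: [-2.8, -1.4, 6.1]
width: 0.0609
gripper_force: 42.2
```

```bash
python3 st.py
```

```text
14.475 [ 0.4469 -0.2169  0.0856] F [-2.8045 -1.3981  6.0695] Ftool0 [ 1.9215 -2.474  -6.0695] M [-0.2944  0.4829 -0.0658] 0.06088079466440146 42.20485031604767 j [-0.6159  0.1126] e6 0.25944055058062077
```

```bash
cat > av.py <<'E'
from h import *
np.set_printoptions(precision=4,suppress=True)
L=[]
for i in range(5): cams.read_camera("side"); s=sensors.state(); L.append(np.r_[s["torque"][2],s["effort"][5],s["force"],s["joints"][5]])
L=np.array(L); q=s["ee_rot"]; f=L[:,2:5].mean(0)
y=np.array([2*q[0]*q[1],2*q[1]**2-1]); 
print(s["time"],"Mz,e6",L[:,:2].mean(0),"sd",L[:,:2].std(0),"F",f,"Fy_tool",y@f[:2],"j6",L[-1,5],"w",s["width"])
E
python3 av.py
```

```text
14.725 Mz,e6 [-0.0692 -0.0482] sd [0.028  0.0382] F [-2.7821 -0.8591  5.8457] Fy_tool -2.4925338753198947 j6 0.11207325872620486 w 0.06085596450582041
```

Call:
{"op": "servo_tool", "data": {
  "rows": [
    [0,-0.0002,0,0.03],
    [0,0,0,0.03],
    [0,0,0,0]
  ]
}}

```text
time: 15.1
eef_pos: [0.4468, -0.217, 0.0856]
ee_rot: [0.384, 0.923, -0.0, 0.0]
force: [-1.9, -0.6, 6.2]
width: 0.0606
gripper_force: 42.2
```

```bash
python3 av.py
```

```text
15.35 Mz,e6 [-0.0674 -0.0563] sd [0.0196 0.0281] F [-2.3454 -0.7658  5.9474] Fy_tool -2.20277094946025 j6 0.17161352694248727 w 0.0605365575150872
```

Call:
{"op": "servo_tool", "data": {
  "rows": [
    [0,-0.0002,0,0.025],
    [0,0,0,0.025]
  ]
}}

```text
time: 15.6
eef_pos: [0.4467, -0.2171, 0.0856]
ee_rot: [0.407, 0.913, -0.0, 0.0]
force: [-1.4, -0.6, 6.1]
width: 0.0604
gripper_force: 42.2
```

```bash
python3 st.py; python3 av.py
```

```text
15.6 [ 0.4467 -0.2171  0.0856] F [-1.4159 -0.6485  6.1493] Ftool0 [ 0.9949 -1.1974 -6.1493] M [-0.1251  0.3762  0.1267] 0.0603677112884045 42.20414757728577 j [-0.6166  0.2219] e6 -0.34507800824940205
15.85 Mz,e6 [-0.0919 -0.0228] sd [0.0356 0.1633] F [-1.5446  0.0798  6.1162] Fy_tool -1.0946000981741255 j6 0.22124385628875518 w 0.06064918395038548
```

Call:
{"op": "servo_tool", "data": {
  "rows": [
    [0,-0.0001,0,0.015],
    [0,0,0,0.015],
    [0,0,0,0.015]
  ]
}}

```text
time: 16.23
eef_pos: [0.4466, -0.2171, 0.0856]
ee_rot: [0.427, 0.904, -0.0, 0.0]
force: [-0.7, -0.5, 6.2]
width: 0.0607
gripper_force: 42.2
```

```bash
python3 st.py; python3 av.py
```

```text
16.225 [ 0.4466 -0.2171  0.0856] F [-0.7128 -0.4833  6.2266] Ftool0 [ 0.433  -0.7441 -6.2266] M [-0.0712  0.3948  0.1132] 0.06073108974507828 42.201005816459656 j [-0.6168  0.2664] e6 -0.16733097843825817
16.475 Mz,e6 [-0.0853 -0.0365] sd [0.0231 0.08  ] F [-1.58   -0.0132  6.2299] Fy_tool -1.2291586376661634 j6 0.26606299441108017 w 0.060375479634787094
```

Call:
{"op": "servo_tool", "data": {
  "rows": [
    [0,-0.0001,0,0.015],
    [0,0,0,0.015]
  ]
}}

```text
time: 16.73
eef_pos: [0.4466, -0.2172, 0.0856]
ee_rot: [0.441, 0.898, 0.0, 0.0]
force: [-2.4, 0.8, 5.7]
width: 0.061
gripper_force: 42.2
```

```bash
python3 st.py; python3 av.py
```

```text
16.725 [ 0.4466 -0.2172  0.0856] F [-2.4343  0.7518  5.7125] Ftool0 [ 2.5188 -0.3767 -5.7125] M [-0.0814  0.331   0.0739] 0.06098449934070348 42.20291554927826 j [-0.617   0.2962] e6 -0.17397942021489143
16.975 Mz,e6 [-0.052  -0.0375] sd [0.0252 0.0803] F [-1.1742 -0.1796  5.8987] Fy_tool -1.038925086842407 j6 0.29586619074704174 w 0.060917259927871836
```

Call:
{"op": "servo_tool", "data": {
  "rows": [
    [0,-0.0001,0,0.015],
    [0,0,0,0.015],
    [0,0,0,0.015]
  ]
}}

```text
time: 17.35
eef_pos: [0.4465, -0.2173, 0.0856]
ee_rot: [0.461, 0.887, 0.0, 0.0]
force: [-0.9, 0.3, 6.0]
width: 0.0607
gripper_force: 42.2
```

```bash
python3 st.py; python3 av.py
```

```text
17.35 [ 0.4465 -0.2173  0.0856] F [-0.9351  0.2607  5.982 ] Ftool0 [ 0.9554 -0.1701 -5.982 ] M [-0.0387  0.318   0.0545] 0.06069536824982808 42.2003173828125 j [-0.6172  0.341 ] e6 -0.16785060055553913
17.6 Mz,e6 [-0.0597 -0.037 ] sd [0.0305 0.08  ] F [-1.2737  0.5479  5.7396] Fy_tool -0.7266664190470233 j6 0.34065062710288513 w 0.06046986421959805
```

Without averaging now; check after each step.

Call:
{"op": "servo_tool", "data": {
  "rows": [
    [0,0,0,0.015],
    [0,0,0,0.015],
    [0,0,0,0.015]
  ]
}}

```text
time: 17.98
eef_pos: [0.4464, -0.2173, 0.0856]
ee_rot: [0.481, 0.877, -0.0, 0.0]
force: [-1.1, -1.7, 6.2]
width: 0.0607
gripper_force: 42.2
```

```bash
python3 st.py
```

```text
17.975 [ 0.4464 -0.2173  0.0856] F [-1.1443 -1.6939  6.1704] Ftool0 [ 0.2975 -2.0217 -6.1704] M [-0.1639  0.387   0.1009] 0.060697070234376614 42.20209836959839 j [-0.6172  0.386 ] e6 -0.16611842438578606
```

Call:
{"op": "servo_tool", "data": {
  "rows": [
    [0,0,0,0.015],
    [0,0,0,0.015],
    [0,0,0,0.015]
  ]
}}

```text
time: 18.35
eef_pos: [0.4463, -0.2173, 0.0856]
ee_rot: [0.5, 0.866, -0.0, 0.0]
force: [-3.1, -0.6, 5.6]
width: 0.0605
gripper_force: 42.2
```

```bash
python3 st.py
```

```text
18.35 [ 0.4463 -0.2173  0.0856] F [-3.1069 -0.6294  5.6495] Ftool0 [ 2.5268 -1.9124 -5.6495] M [-0.1989  0.5505  0.117 ] 0.0605416470643931 42.20133125782013 j [-0.6173  0.431 ] e6 -0.16437785234302282
```

Call:
{"op": "servo_tool", "data": {
  "rows": [
    [0,-0.0002,0,0.015],
    [0,0,0,0.015],
    [0,0,0,0.015]
  ]
}}

```text
time: 18.73
eef_pos: [0.4462, -0.2174, 0.0856]
ee_rot: [0.52, 0.854, -0.0, 0.0]
force: [-2.6, -1.0, 5.6]
width: 0.0605
gripper_force: 42.2
```

```bash
python3 st.py
```

```text
18.725 [ 0.4462 -0.2174  0.0856] F [-2.5648 -1.0473  5.5613] Ftool0 [ 1.8574 -2.0542 -5.5613] M [-0.127   0.4463  0.4478] 0.060535384250463266 42.215927839279175 j [-0.6176  0.4753] e6 0.21284393034875393
```

Call:
{"op": "servo_tool", "data": {
  "rows": [
    [0,0,0,0.015],
    [0,0,0,0.01]
  ]
}}

```text
time: 18.98
eef_pos: [0.4462, -0.2174, 0.0856]
ee_rot: [0.53, 0.848, -0.0, 0.0]
force: [-1.3, -0.8, 5.1]
width: 0.0603
gripper_force: 42.2
```

```bash
python3 st.py; python3 av.py
```

```text
18.975 [ 0.4462 -0.2174  0.0856] F [-1.2954 -0.762   5.1075] Ftool0 [ 0.8372 -1.2475 -5.1075] M [-0.2014  0.5764  0.5266] 0.060344906601126146 42.21861183643341 j [-0.6176  0.5001] e6 0.3819349966943264
19.225 Mz,e6 [0.3254 0.3735] sd [0.0234 0.0454] F [-2.2042 -1.2329  6.3507] Fy_tool -2.5215245955848955 j6 0.4998171012739374 w 0.06076386516974138
```

Call:
{"op": "servo_tool", "data": {
  "rows": [
    [0,0,0,0.01],
    [0,0,0,0.01]
  ]
}}

```text
time: 19.48
eef_pos: [0.4462, -0.2174, 0.0856]
ee_rot: [0.539, 0.843, -0.0, 0.0]
force: [-3.4, -0.4, 6.4]
width: 0.0607
gripper_force: 42.2
```

```bash
python3 st.py; python3 av.py
```

```text
19.475 [ 0.4462 -0.2174  0.0856] F [-3.3762 -0.4087  6.367 ] Ftool0 [ 2.865  -1.8302 -6.367 ] M [-0.2321  0.5417  0.5834] 0.060740588499281475 42.228553891181946 j [-0.6176  0.52  ] e6 0.3918688651174307
19.725 Mz,e6 [0.417  0.4283] sd [0.0648 0.045 ] F [-2.5273 -0.8889  6.2329] Fy_tool -2.6668829957610183 j6 0.519776776970368 w 0.060636555311116926
```

Call:
{"op": "servo_tool", "data": {
  "rows": [
    [0,0,0,0],
    [0,0,0,0],
    [0,0,0,0],
    [0,0,0,0]
  ],
  "grip": 0.0854
}}

```text
time: 20.23
eef_pos: [0.4461, -0.2173, 0.0852]
ee_rot: [0.539, 0.842, 0.0, -0.0]
force: [0.1, 0.3, -0.8]
width: 0.0852
gripper_force: 0.0
```

Call:
{"op": "servo_tool", "data": {
  "rows": [
    [0,0,-0.01,0],
    [0,0,-0.03,0],
    [0,0,-0.04,0],
    [0,0,-0.04,0],
    [0,0,-0.03,0],
    [0,0,0,0],
    [0,0,0,0]
  ]
}}

```text
time: 21.1
eef_pos: [0.4459, -0.2172, 0.235]
ee_rot: [0.539, 0.842, 0.0, -0.0]
force: [-0.0, 0.4, 0.1]
width: 0.0854
gripper_force: 0.0
```

```bash
python3 - <<'E'
from h import *
s=sensors.state();print(s["eef_pos"],s["force"],s["width"])
p=cams.read_camera("side")
o=(proj(p,[.4465,-.216,.13])-35).astype(int);cv2.imwrite("pics/g6.png",cv2.resize(p["img"][o[1]:o[1]+70,o[0]:o[0]+70],None,fx=8,fy=8,interpolation=cv2.INTER_CUBIC)[:,:,::-1])
E
```

```text
[ 0.44592113 -0.21716615  0.23498811] [-0.00511458  0.4009239   0.06906076] 0.08544841111157601
```

View pics/g6.png

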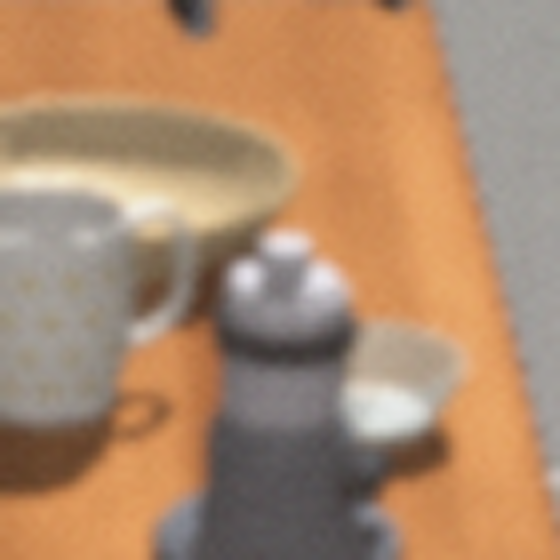

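The cap is seated as before (knob top at about row 182), and the gripper is clear of everything.

```bash
python3 -c "
from workcell import ticket;print(ticket.close_job())"
```

```text
the job is handed in; nothing more can be done
None
```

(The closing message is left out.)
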